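Home the rotary inspection table by hand under its stop button

ROBOT

A 6-joint arm with a two-finger parallel gripper is mounted at the origin on a cart in front of the work surface, level with it; the furniture and walls round the work are solid. World frame = base frame: x ahead of the robot, y to its left, z up, the work surface at z = 0. Lengths are in m, angles in rad, forces in N, time in s.
With the tool pointing down it reaches from about 0.35 to 0.8 m from the base axis. Payload 7.3 kg.
Tool frame: the origin (TCP) lies between the finger pads; the fingertips stand 25 mm ahead of it and the grasp point (between the pads) lies 6 mm ahead of it; z points along the fingers, y is the line along which they close (so a half turn about z gives the same grasp; the last joint's range is limited). The gripper opens to 85 mm and grips with 20 to 120 N. Pads are 22 mm wide; open, the fingers measure 114 mm over their backs; the gripper's body (76 mm by 85 mm) begins 54 mm behind the grasp point. The pads swing forward as they close: fully open they stand 13 mm farther back than shut.
Start: joints at [0.971, 0.342, 1.524, -0, 1.275, -0.146], TCP at [0.23, 0.472, 0.235] pointing down, gripper open.
Joint ranges: [-2.53, 2.53], [-0.77, 2.02], [0.04, 2.7], [-1, 4.14], [0.28, 2.66], [-3.11, 3.11]. Speed limits (rad/s): [2.57, 2.57, 3.14, 3.14, 3.14, 3.14].

INTERFACE

Orientations are given as a rotation vector (axis times angle).
In Python, from bench import env, fingers, kinematics, readout, viewer, order gives the robot as it stands. The module is installed in compiled form; this text tells all that it offers. Calls block until the motion is done:
- env.reach(position, orientation): joint-space move of the TCP to a pose.
- env.movel(position, ori=None, feed=0.15): straight line of the TCP; ori=None keeps the orientation; feed is the mean speed in m/s.
- env.set_joints(angles): joint-space move.
- fingers.grip(opening, force=None): finger opening in m; force is the grip in N (None keeps the last); returns when the fingers have stopped.
- env.pause(seconds).
- kinematics.ik(position, orientation): joint angles nearest the present ones, or None.
- readout.state(): the state.
- viewer.capture(name): name is "scene" or "top"; returns (picture, depth): 384x512x3 uint8, red, green, blue; 384x512 float32, m along the optical axis (not along the pixel's ray), 0 where there is no reading.
- viewer.camera_model(name): a dict with "intrinsics" (3x3 intrinsics, pixels), "dist" ([k1, k2, p1, p2, k3] as OpenCV has them; the pictures are not rectified), "extrinsics" (4x4, takes a point from camera to world coordinates). Camera axes: x right, y up, looking along -z (the intrinsics and any distortion apply to the point x, -y, -z); pixel columns grow to the right and rows downward; lengths in m; the calibration is good to about 2 mm. A picture is of the moment at which its call begins. camera_model takes no time and is no camera call.
A pose or a line that the arm cannot do raises env.Unreachable and nothing moves.
- order.close_job(): hands the job in; it is judged then, once.
Trained networks look in the newest picture that a camera, given by its name, has taken for a name from the list of things; names that differ only in an ending like _2 or _b are one class to them, and where a whole thing is asked for, a point or a joint stands for the part that bears it (a point fixed in the world has none). Each returns a list of dicts, best first, with "conf" (0 to 1); they miss things now and then, are a little off and sometimes report something else, mostly with a low value. They report only what shows in the picture. A call takes as long as a camera call. They do not tell look-alikes from the thing itself.
- viewer.trace(label, camera): "region" (384x512 bool, what is visible of it).
- viewer.spot_point(label, camera): "centre" ([x, y, z] in m, in the coordinates of the camera as it stood for that picture, good to about 4 mm: a listed point, or the origin of a listed thing).
The state is a dict: "t": time; "joints": joint angles; "joint_velocities": joint speeds; "effort": joint torques, N m; "tool_pos": TCP position; "eef_rot": TCP orientation; "wrist_force": force on the tool from outside, world axes, zero at the start; "torque": the same for the moment, N m; "opening": finger opening in m; "grip_force": force on a finger pad.
Only numpy, scipy, OpenCV 4.12 (cv2) and the standard library are available. Lean on these libraries where they do the work, as an engineer would, in place of code of your own. Each camera call takes 0.05 s, during which the arm holds its last target. There are 200 camera calls.

TASK

The rotary inspection table has to be set back to its home position by hand, with its drive locked out. Press the three-lobed mushroom stop button in until it latches, and let go so that it stays down by itself; then gently push the upright driving pin with a fingertip, turning the table clockwise (seen from above) until the dog rests against the home stop post; last, twist the stop button clockwise by pushing one of its lobes until it pops back up. Only push: grip and lift nothing, never turn the table while the stop button is up, do not touch the ring gauge lying on the table, and leave everything else where it is.

Things in the scene. Friction and masses are not known exactly. Their poses are not given: they have to be found in the camera images.
- unit: the rotary inspection table unit, fixed to the bench: a grey cast base 170 x 280 mm (its x by its y), top 22 mm above the bench, with the steel turntable on its +y half and the grey stop pod on its -y half (140 x 90 mm, flat top 62 mm above the bench). Origin: centre of the underside, on the bench; x away from the robot at yaw 0, z up.
- table_centre (a point): the centre of the turntable's top face, on its vertical turning axis; the steel disc is 136 mm in diameter, 10 mm thick, its top 51 mm above the bench. Turns with the table.
- dog_pin (a point): a point on the axis of the upright steel driving pin, 14 mm below its top: 12 mm diameter, 58 mm from the turntable's axis, from 59 to 93 mm above the bench (this point: 79 mm). It stands on the dog, a dark radial bar 12 mm wide, 8 mm high, sticking out 16 mm past the table's rim, which meets the home stop post. About 2 N on the pin turns the table, which stays where it is left.
- turntable (a joint): angle of the turntable: 0 with the dog against the home stop, growing anticlockwise seen from above (rad). It starts 0.75 to 1.5 rad from home: turn it clockwise to get home.
- stop_top (a point): the top centre of the black three-lobed mushroom head of the stop button, on its vertical axis, 103 mm above the bench when up; moves down with the button. The domed middle is 50 mm in diameter; three lobes 16 mm wide, 120 degrees apart, reach out to 37 mm from the axis; they are 14 mm high, from 25 to 11 mm below this point.
- stop_lobe (a point): the centre of one lobe of the stop head, 29 mm from the button's axis and at half the lobe's height; at rest it is the lobe nearest to the robot, at 200 degrees about the vertical in the unit's frame. Moves and turns with the head.
- stop (a joint): how far the stop button is pressed (m): 0 up, 0.008 against its end. It takes 3 N at first and about 9 N at the most, half-way down; it must be pressed past 0.0065, best against its end, to click; when let go it then stays latched at about 0.0065 until it is twisted.
- stop_twist (a joint): how far the stop head is twisted clockwise seen from above (rad), 0 to 0.95; a light spring (up to 0.07 N m) turns it back to 0. When latched, a twist of about 0.6 frees the latch and the button springs up.
- ring_gauge: hardened setting ring lying loose at the middle of the turntable, 34 mm diameter, 12 mm high, origin at the centre of its underside; it must stay there and ride with the table
- plug_gauge: bystander: double-ended plug gauge 92 mm long, loose on the bench before the unit; origin at its underside
- loupe: bystander: eye loupe, 39 mm diameter, 30 mm high, loose on the bench before the unit; origin at its underside
- v_block_1: bystander: steel V-block 44 x 36 x 34 mm, loose, far left; origin at its underside
- v_block_2: bystander: steel V-block 44 x 36 x 34 mm, loose, far left; origin at its underside
- home_stop (a point): the home stop: an upright post of 10 mm diameter with a black rubber sleeve, fixed on the base beside the turntable's rim, 80 mm from its axis; its top is 65 mm above the bench, this point 55 mm. The dog bar comes to rest against it.
- pod_top (a point): the point on the pod's flat top (62 mm above the bench) on the axis of the stop button; a fixed metal collar, 40 mm diameter and 5 mm high, stands there under the head
Things that resemble listed ones, but are neither listed nor needed, are in the scene too. Of the things that look like the ring_gauge, the smaller one is meant.

How it is judged:
By the outcome, as a careful person would: the job done as asked, in the order asked, and still so for the second after the job is handed in, with the robot touching nothing.
It also fails if it takes over 58 s, if anything falls off the work surface, if the arm or the gripper's body presses on something with over 40 N, if the wrist force passes 120 N, or if a joint passes its speed limit or range.

## Working session

There is one attempt and no reset: what is moved stays moved. The work goes in short steps, each a Python script; the robot and the scene stay as the last script left them, time stands still between calls to the robot, and variables do not carry over. Pictures are saved under pics/ and viewed, at most 10 in all, crops included, and the job is handed in when it is done.

```bash
mkdir -p pics; cat > h.py <<'E'
import numpy as np, cv2
from scipy.spatial.transform import Rotation as R
from bench import env, fingers, kinematics, readout, viewer, order
def snap(cam,fn=None):
    p,d=viewer.capture(cam)
    if fn: cv2.imwrite('pics/'+fn,p[:,:,::-1])
    return p,d
def towc(cam,c):
    E=np.array(viewer.camera_model(cam)['extrinsics']); return E[:3,:3]@np.array(c)+E[:3,3]
def spots(cam,labels):
    for l in labels:
        for r in viewer.spot_point(l,cam)[:3]:
            print(cam,l,round(r['conf'],2),np.round(towc(cam,r['centre']),4))
def topx(cam,P):
    m=viewer.camera_model(cam);E=np.array(m['extrinsics'])
    c=(np.atleast_2d(P)-E[:3,3])@E[:3,:3]
    c=c*[1,-1,-1]
    return cv2.projectPoints(c.reshape(-1,1,3),np.zeros(3),np.zeros(3),np.array(m['intrinsics']),np.array(m['dist']))[0][:,0]
def cloud(cam,d):
    m=viewer.camera_model(cam);E=np.array(m['extrinsics']);h,w=d.shape
    u,v=np.meshgrid(np.arange(w),np.arange(h))
    n=cv2.undistortPoints(np.stack([u,v],-1).reshape(-1,1,2).astype(np.float64),np.array(m['intrinsics']),np.array(m['dist']))[:,0].reshape(h,w,2)
    c=np.stack([n[...,0]*d,-n[...,1]*d,-d],-1)
    return c@E[:3,:3].T+E[:3,3]
E
python3 - <<'E'
from h import *
for c in ['scene','top']:
    snap(c,c+'0.png')
    spots(c,['unit','table_centre','dog_pin','stop_top','stop_lobe','home_stop','pod_top','ring_gauge','plug_gauge','loupe'])
    print(np.round(viewer.camera_model(c)['extrinsics'],3))
s=readout.state();print(s['t'],s['eef_rot'],s['wrist_force'],s['opening'])
E
```

```text
scene unit 0.66 [ 0.5077 -0.2947 -0.0007]
scene unit 0.57 [ 0.6353 -0.0603 -0.0023]
scene table_centre 0.87 [ 0.5105 -0.2304  0.0493]
scene table_centre 0.17 [ 0.4899 -0.3799  0.1035]
scene dog_pin 0.8 [ 0.4558 -0.2457  0.0781]
scene stop_top 0.67 [ 0.4926 -0.3815  0.1021]
scene stop_top 0.42 [ 0.5122 -0.2271  0.0511]
scene stop_lobe 0.78 [ 0.4598 -0.3904  0.0838]
scene home_stop 0.7 [ 0.452  -0.18    0.0541]
scene pod_top 0.95 [ 0.49   -0.3808  0.0637]
scene ring_gauge 0.51 [ 0.306  -0.2964 -0.0018]
scene ring_gauge 0.44 [ 0.5142 -0.2301  0.0521]
scene plug_gauge 0.72 [ 0.3755 -0.2592  0.0007]
scene plug_gauge 0.6 [ 0.5112 -0.2308  0.0491]
scene loupe 0.76 [ 0.3685 -0.3969 -0.005 ]
[[ 0.442  0.423 -0.791 -0.194]
 [-0.897  0.199 -0.395 -0.557]
 [-0.01   0.884  0.468  0.502]
 [ 0.     0.     0.     1.   ]]
top unit 0.6 [ 0.5099 -0.2914  0.0034]
top table_centre 0.74 [ 0.5115 -0.2273  0.0494]
top table_centre 0.61 [ 0.4678 -0.3915  0.0851]
top dog_pin 0.83 [ 0.4535 -0.2435  0.0752]
top stop_top 0.91 [ 0.4906 -0.3847  0.1025]
top stop_lobe 0.83 [ 0.4666 -0.393   0.0847]
top stop_lobe 0.35 [ 0.6384 -0.0634 -0.0046]
top home_stop 0.85 [ 0.4503 -0.1812  0.0519]
top pod_top 0.7 [ 0.4931 -0.3793  0.0582]
top ring_gauge 0.81 [ 0.3079 -0.2956  0.0009]
top ring_gauge 0.58 [ 0.5124 -0.2254  0.0525]
top plug_gauge 0.79 [ 0.3764 -0.2619  0.0005]
[[ 0.011  0.994 -0.104  0.385]
 [-1.     0.009 -0.018 -0.218]
 [-0.017  0.105  0.994  0.951]
 [ 0.     0.     0.     1.   ]]
1.1 [7.06711090e-01 3.06103892e+00 1.22514107e-04] [ 0.82705234  0.02030762 -0.48254826] 0.08543617578418523
```

View pics/scene0.png

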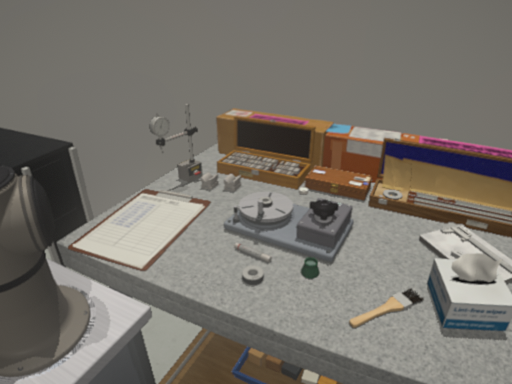

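View pics/top0.png

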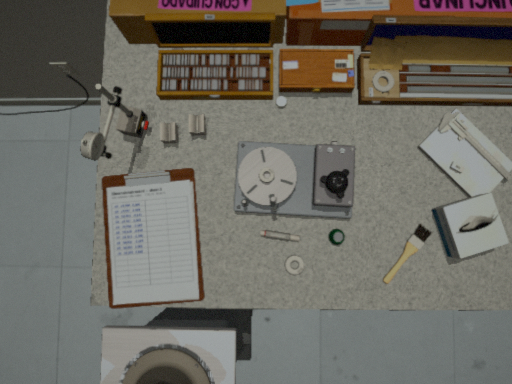

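The scene camera shows the pin at about (262,208), the stop head at (322,208), and the home post at (236,212). In the top camera the unit is square to the bench: disc at (267,176), stop at (337,183), pin and dog at (273,203), and a tall dial stand at (110,130) to go round. The network points fit the heights and radii given, and the turn needed is about 0.78 rad. First step is pressing the button.

```bash
cat >> h.py <<'E'
def down(psi): return (R.from_euler('z',psi)*R.from_euler('x',np.pi)).as_rotvec()
def F(): return np.array(readout.state()['wrist_force'])
STOP=np.array([.4916,-.3816]); TAB=np.array([.511,-.229])
E
python3 - <<'E'
from h import *
for psi in np.radians([-180,-135,-90,-60,-30,0,45,90,135]):
    q=kinematics.ik([*STOP,.155],down(psi)); print(round(np.degrees(psi)),None if q is None else np.round(q,2))
fingers.grip(0.0,20)
p0=R.from_rotvec(readout.state()['eef_rot']).as_matrix()[:,0]; psi=np.arctan2(p0[1],p0[0]); print('psi0',psi)
env.reach([.28,.25,.30],down(psi)); env.reach([.38,-.2,.28],down(psi))
env.reach([*STOP,.145],down(psi)); env.pause(.3)
snap('scene','b.png'); s=readout.state();print(s['t'],s['opening'],s['tool_pos'],F())
E
```

```text
-180 [-0.78  0.59  1.35 -0.    1.2  -2.35]
-135 None
-90 [-0.78  0.59  1.35 -0.    1.2   2.36]
-60 [-0.78  0.59  1.35 -0.    1.2   1.83]
-30 [-0.78  0.59  1.35 -0.    1.2   1.31]
0 [-0.78  0.59  1.35 -0.    1.2   0.79]
45 [-0.78  0.59  1.35 -0.    1.2   0.  ]
90 [-0.78  0.59  1.35  0.    1.2  -0.78]
135 [-0.78  0.59  1.35  0.    1.2  -1.57]
psi0 2.6877947387911405
5.8417 -7.800487483563873e-05 [ 0.49172393 -0.3813494   0.14593081] [-0.94798247 -0.28267263 -0.98473566]
```

```bash
python3 - <<'E'
from h import *
f0=F(); env.movel([*STOP,.130],feed=.06)
z=.130
while z>.112:
    z-=.001; env.movel([*STOP,z],feed=.03); f=F()-f0
    print(round(z,4),round(readout.state()['tool_pos'][2],4),np.round(f,1))
    if f[2]>22: break
env.pause(.2)
env.movel([*STOP,.150],feed=.08); env.pause(.2)
_,d=snap('top','t2.png'); spots('top',['stop_top','stop_lobe']); 
snap('scene','s2.png'); spots('scene',['stop_top','stop_lobe'])
print(readout.state()['t'],F())
E
```

```text
0.129 0.1291 [ 0.4 -0.2  1.2]
0.128 0.128 [0.7 1.1 0.9]
0.127 0.1269 [ 1.1 -0.1  1.3]
0.126 0.1259 [0.5 0.4 0.4]
0.125 0.1249 [0.4 0.2 1.1]
0.124 0.1239 [1.2 0.2 0.6]
0.123 0.1229 [0.9 0.8 0.6]
0.122 0.1219 [1.  0.2 1.1]
0.121 0.1209 [1.  0.9 0.9]
0.12 0.1199 [ 0.8 -0.1  0.7]
0.119 0.1189 [1.4 0.7 0.6]
0.118 0.1179 [0.3 0.1 1.6]
0.117 0.1169 [ 1.  -0.4  0.7]
0.116 0.1159 [1.7 0.3 0.5]
0.115 0.1149 [1.3 0.7 1.3]
0.114 0.1139 [ 1.6 -0.1  1.1]
0.113 0.1129 [1.8 0.5 0.7]
0.112 0.1119 [0.5 0.5 0.2]
top stop_top 0.88 [ 0.4906 -0.3802  0.1051]
top stop_lobe 0.72 [ 0.4641 -0.3947  0.083 ]
top stop_lobe 0.28 [ 0.5095 -0.227   0.0531]
scene stop_top 0.73 [ 0.4926 -0.3843  0.0998]
scene stop_lobe 0.67 [ 0.4614 -0.3911  0.0865]
12.0667 [-0.69654248  0.13617672  0.77683656]
```

View pics/s2.png

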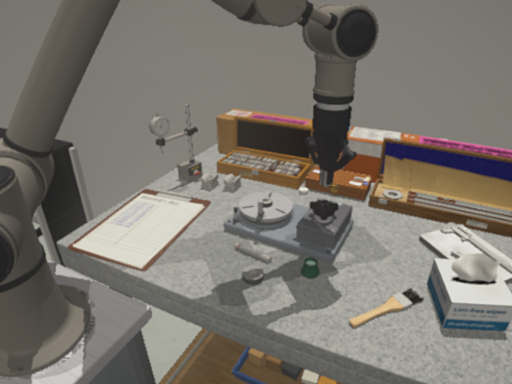

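The fingers never reached the head: the tip shows at about (328,185) and the head at (322,205). I'll measure the tip from depth.

```bash
python3 - <<'E'
from h import *
print(readout.state()['tool_pos'])
T=readout.state()['tool_pos']
print(topx('scene',np.array([[T[0],T[1],T[2]-.025],[*STOP,.103],T])))
p,d=snap('scene'); P=cloud('scene',d)
m=(np.abs(P[...,0]-T[0])<.05)&(np.abs(P[...,1]-T[1])<.05)&(P[...,2]>.07)&(P[...,2]<.2)
for z in np.arange(.07,.2,.006):
    k=m&(P[...,2]>=z)&(P[...,2]<z+.006)
    if k.any(): q=P[k]; print(round(z,3),k.sum(),np.round(q.min(0),3),np.round(q.max(0),3))
p,d=snap('top'); print(topx('top',np.array([[T[0],T[1],T[2]-.025],[*STOP,.103]])))
c=cv2.resize(cv2.imread('pics/s2.png')[120:260,220:400],None,fx=4,fy=4,interpolation=cv2.INTER_CUBIC); cv2.imwrite('pics/c2.png',c)
E
```

```text
[ 0.49157637 -0.38156305  0.14987014]
[[324.15301031 193.04319109]
 [323.39135806 201.67507735]
 [325.05882861 182.89639515]]
0.076 33 [ 0.455 -0.408  0.078] [ 0.508 -0.348  0.082]
0.082 73 [ 0.456 -0.41   0.082] [ 0.511 -0.348  0.088]
0.088 113 [ 0.454 -0.41   0.088] [ 0.518 -0.348  0.094]
0.094 103 [ 0.468 -0.405  0.094] [ 0.51 -0.36  0.1 ]
0.1 85 [ 0.472 -0.398  0.1  ] [ 0.506 -0.367  0.103]
0.142 6 [ 0.481 -0.392  0.146] [ 0.495 -0.383  0.148]
0.148 21 [ 0.478 -0.395  0.148] [ 0.491 -0.368  0.154]
0.154 36 [ 0.477 -0.397  0.154] [ 0.492 -0.367  0.16 ]
0.16 35 [ 0.479 -0.397  0.161] [ 0.492 -0.367  0.166]
0.166 34 [ 0.478 -0.397  0.166] [ 0.492 -0.366  0.172]
0.172 38 [ 0.477 -0.397  0.172] [ 0.492 -0.369  0.178]
0.178 33 [ 0.476 -0.397  0.178] [ 0.49  -0.368  0.184]
0.184 23 [ 0.474 -0.394  0.184] [ 0.495 -0.359  0.19 ]
0.19 65 [ 0.466 -0.415  0.19 ] [ 0.496 -0.351  0.196]
0.196 67 [ 0.464 -0.42   0.196] [ 0.501 -0.348  0.2  ]
[[339.24085225 180.00413519]
 [337.26202615 181.26880351]]
```

View pics/c2.png

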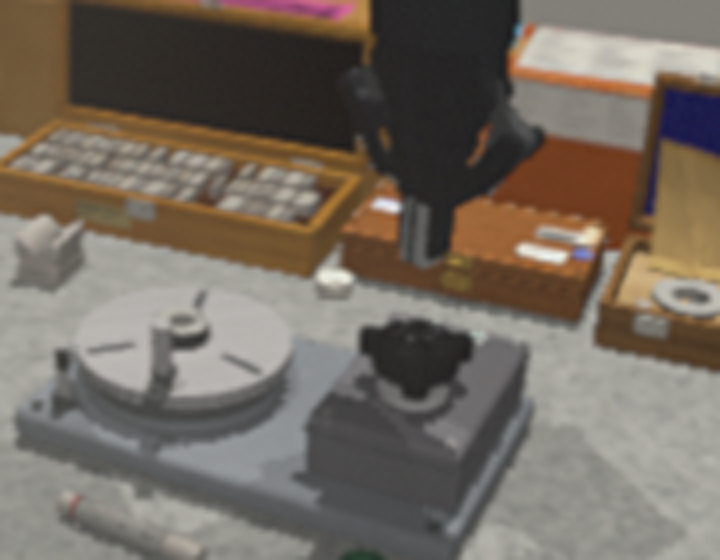

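The fingertips are really about 4 mm ahead of the TCP when shut, with roughly a 22 x 22 mm footprint and 40 mm of clear length. That puts the press lower than I planned.

```bash
python3 - <<'E'
from h import *
f0=F(); env.movel([*STOP,.110],feed=.08)
z=.110
while z>.088:
    z-=.0015; env.movel([*STOP,z],feed=.03); f=F()-f0
    print(round(z,4),round(readout.state()['tool_pos'][2],4),np.round(f,1))
    if f[2]>20: break
env.pause(.2);print(F()-f0,readout.state()['tool_pos'])
env.movel([*STOP,.135],feed=.1); env.pause(.2)
snap('scene');spots('scene',['stop_top','stop_lobe']); p,d=snap('scene'); P=cloud('scene',d)
m=(np.hypot(P[...,0]-STOP[0],P[...,1]-STOP[1])<.02)&(P[...,2]<.115)
print('top z',np.percentile(P[m][:,2],[95,99,100]), readout.state()['t'])
E
```

```text
0.1085 0.1089 [ 0.2 -0.5  0.3]
0.107 0.107 [-0.9 -0.1 -0.7]
0.1055 0.1058 [-0.6 -0.7  2.2]
0.104 0.1043 [ 0.7 -1.   4. ]
0.1025 0.1033 [-1.3 -0.6  6.2]
0.101 0.1019 [-1.9  0.6  8.8]
0.0995 0.1 [-1.6  0.   5.8]
0.098 0.0987 [-0.9  0.2  6.2]
0.0965 0.0983 [-3.2  1.6 13.3]
0.095 0.0982 [-4.4  3.4 20.5]
[-4.42727133  3.18003987 21.27285679] [ 0.49205452 -0.38203589  0.09818061]
scene stop_top 0.89 [ 0.4933 -0.3825  0.0976]
scene stop_top 0.15 [ 0.4914 -0.3812  0.0655]
scene stop_lobe 0.55 [ 0.4607 -0.3912  0.0782]
top z [0.09665869 0.09714537 0.09745355] 16.4667
```

Latched: head top at 97 mm, down from 103. Next is the pin push, stepping along the arc with force watched.

```bash
cat >> h.py <<'E'
def pinpose(a,back=.017,z=.072):
    t=np.array([np.sin(a),-np.cos(a)]); p=TAB+.058*np.array([np.cos(a),np.sin(a)])-back*t
    return [*p,z],down(a-np.pi/2)
E
python3 - <<'E'
from h import *
a=np.radians(195)
p,o=pinpose(a,.027,.13); env.reach(p,o); env.pause(.1)
p,o=pinpose(a,.027); env.movel(p,feed=.1); env.pause(.1); f0=F()
p,o=pinpose(a,.019); env.movel(p,feed=.06); print('pre',F()-f0)
a+=.03
while a>np.radians(141):
    a-=.035 if a>np.radians(160) else .02
    p,o=pinpose(a); env.movel(p,o,feed=.04)
    f=F()-f0; t=np.array([np.sin(a),-np.cos(a)])
    ft=-f[:2]@t; print(round(np.degrees(a),1),round(ft,1),np.round(f,1))
    if ft>6: break
snap('top','t3.png'); spots('top',['dog_pin','home_stop']); snap('scene'); spots('scene',['dog_pin'])
print(readout.state()['t'])
E
```

```text
pre [-0.87751688  0.1314038   0.20502216]
194.7 -0.4 [-1.   0.1 -0. ]
192.7 -0.6 [-0.6  0.5  0. ]
190.7 0.6 [ 0.  -0.6  0.1]
188.7 1.0 [ 0.3 -1.   0.4]
186.7 -0.1 [-1.1 -0.   0.4]
184.7 0.3 [-1.3 -0.4  1.1]
182.7 0.4 [-1.4 -0.5  0.1]
180.7 -0.3 [-1.   0.3 -0.9]
178.7 0.1 [-1.2 -0.1 -0.2]
176.7 0.1 [-0.4 -0.1  0.4]
174.7 0.4 [-0.5 -0.4  0.4]
172.7 1.3 [-1.5 -1.1  1.2]
170.6 0.5 [-0.8 -0.4  0.7]
168.6 0.3 [-1.4  0.   1.1]
166.6 1.4 [-1.3 -1.1  0.5]
164.6 0.5 [-0.4 -0.4  0.8]
162.6 -0.2 [ 0.1  0.2 -0. ]
160.6 1.5 [-1.5 -1.1 -0.1]
158.6 0.3 [-0.6 -0.   0.3]
157.5 1.2 [-0.9 -0.9  1. ]
156.3 0.6 [-0.4 -0.5  0. ]
155.2 0.7 [-0.6 -0.5 -0.7]
154.0 1.0 [-0.7 -0.8  1.6]
152.9 0.0 [-0.4  0.2 -0.4]
151.7 1.4 [-0.9 -1.2 -0.7]
150.6 0.6 [-0.9 -0.2  0.9]
149.4 0.4 [-0.4 -0.2  1. ]
148.3 2.1 [-1.4 -1.5  0.5]
147.2 7.6 [-3.8 -6.6 -0.4]
top dog_pin 0.5 [ 0.5094 -0.2933  0.0024]
top home_stop 0.77 [ 0.4514 -0.1789  0.0537]
scene dog_pin 0.73 [ 0.4624 -0.1994  0.0767]
26.1
```

```bash
python3 - <<'E'
from h import *
a=np.radians(147.2)
p,o=pinpose(a-.02); env.movel(p,o,feed=.04); env.pause(.2); print(F())
p,o=pinpose(a,.030); env.movel(p,o,feed=.08)
p,o=pinpose(a,.030,.13); env.movel(p,o,feed=.15)
env.reach([.43,-.43,.16],down(np.radians(70)))
print(readout.state()['t'])
p,d=snap('scene','s4.png'); spots('scene',['dog_pin','home_stop','stop_top','stop_lobe','ring_gauge'])
t,_=snap('top','t4.png')
A=cv2.resize(p[170:250,215:365],(750,400),interpolation=cv2.INTER_CUBIC); B=cv2.resize(t[135:225,225:365],None,fx=4,fy=4,interpolation=cv2.INTER_CUBIC)[:,:560]
B=cv2.copyMakeBorder(B[:200*2],0,0,0,0,cv2.BORDER_CONSTANT)
cv2.imwrite('pics/A4.png',A[:,:,::-1]); cv2.imwrite('pics/B4.png',B[:,:,::-1])
E
```

```text
[ -5.73704083 -11.15993632   0.43012488]
28.2583
scene dog_pin 0.59 [ 0.4624 -0.1993  0.0765]
scene dog_pin 0.38 [ 0.4624 -0.3927  0.0795]
scene home_stop 0.69 [ 5.073e-01 -2.930e-01  5.000e-04]
scene home_stop 0.57 [ 0.449 -0.18   0.059]
scene stop_top 0.63 [ 0.492  -0.3835  0.0961]
scene stop_lobe 0.69 [ 0.4604 -0.3927  0.0784]
scene stop_lobe 0.39 [ 0.6359 -0.0603 -0.0023]
scene stop_lobe 0.3 [ 0.4624 -0.1964  0.0771]
scene ring_gauge 0.72 [ 0.3061 -0.2971  0.0004]
scene ring_gauge 0.47 [ 0.514  -0.2296  0.0537]
scene ring_gauge 0.42 [ 0.3729 -0.3975 -0.0034]
```

View pics/A4.png

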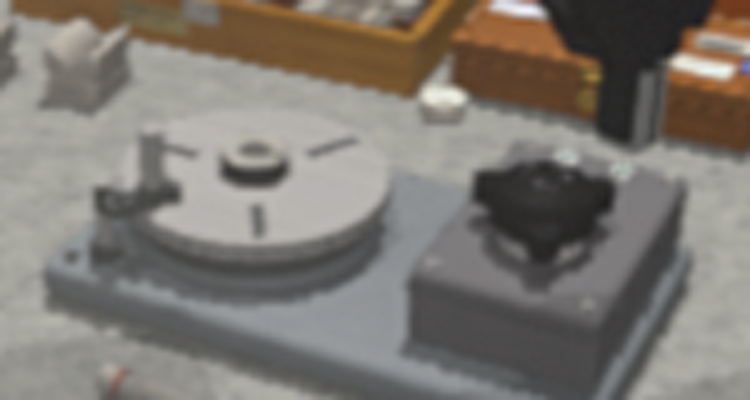

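View pics/B4.png

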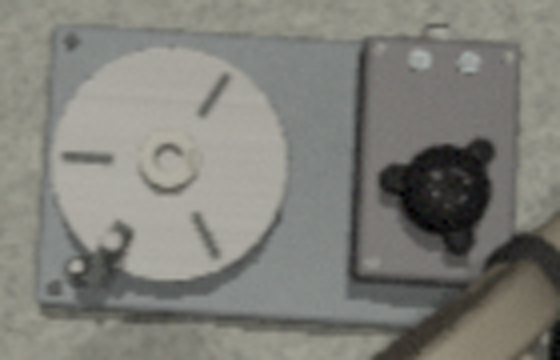

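The dog rests against the post (crop B, pin at (118,237), post at (80,268)). The ring is still centred at (168,160), and the button is still latched with its near lobe at (460,240), about 198°. Now the twist.

```bash
cat >> h.py <<'E'
def tw(deg,r=.0395,z=.078):
    f=np.radians(deg); return [*(STOP+r*np.array([np.cos(f),np.sin(f)])),z],down(f-np.pi)
E
python3 - <<'E'
from h import *
p,o=tw(258,.045,.14); env.reach(p,o)
p,o=tw(258,.045); env.movel(p,o,feed=.1); env.pause(.1); f0=F()
p,o=tw(256); env.movel(p,o,feed=.05); print('in',np.round(F()-f0,1))
a=256
while a>186:
    a-=3.5; p,o=tw(a); env.movel(p,o,feed=.05); f=F()-f0
    g=np.radians(a); ft=-f[:2]@[np.sin(g),-np.cos(g)]; fr=f[:2]@[np.cos(g),np.sin(g)]
    print(a,'t',round(ft,1),'r',round(fr,1),'z',round(f[2],1))
    if abs(ft)>12 or abs(fr)>12 or abs(f[2])>12: print('STOP');break
snap('scene','s5.png'); spots('scene',['stop_top','stop_lobe']); print(readout.state()['t'])
E
```

```text
in [ 1.6 -0.   0.3]
252.5 t 0.9 r -1.3 z 0.5
249.0 t 0.7 r -1.0 z -0.3
245.5 t 0.9 r -0.9 z -0.0
242.0 t 1.0 r -1.1 z 0.5
238.5 t 1.3 r -0.3 z -0.4
235.0 t 1.0 r -1.4 z -0.7
231.5 t 1.1 r -0.4 z 0.8
228.0 t 0.9 r -0.8 z 0.2
224.5 t 0.3 r -1.0 z 0.2
221.0 t 1.0 r 0.1 z -0.2
217.5 t 0.1 r -2.0 z 0.0
214.0 t 0.6 r -0.9 z -0.6
210.5 t 2.6 r -0.2 z -0.2
207.0 t 0.0 r 0.2 z 0.9
203.5 t 0.8 r 1.1 z 1.0
200.0 t 1.4 r 0.7 z 0.5
196.5 t 0.6 r 1.0 z 0.8
193.0 t 0.0 r 0.9 z 0.1
189.5 t 1.0 r 1.7 z 0.9
186.0 t -0.1 r 1.2 z 0.9
scene stop_top 0.59 [ 0.4482 -0.1815  0.0528]
scene stop_top 0.5 [ 0.4896 -0.3835  0.1032]
scene stop_lobe 0.51 [ 0.4609 -0.374   0.0855]
35.225
```

```bash
python3 - <<'E'
from h import *
p,o=tw(200); env.movel(p,o,feed=.06)
p,o=tw(225); env.movel(p,o,feed=.1)
p,o=tw(240,.056); env.movel(p,o,feed=.08)
p,o=tw(240,.056,.15); env.movel(p,o,feed=.15)
env.reach([.36,-.42,.25],o); env.pause(.3)
p,d=snap('scene','s6.png'); spots('scene',['stop_top','stop_lobe','dog_pin','ring_gauge','plug_gauge','loupe']); P=cloud('scene',d)
m=(np.hypot(P[...,0]-STOP[0],P[...,1]-STOP[1])<.02)&(P[...,2]<.115)
print('top z',np.percentile(P[m][:,2],[50,95,100]), readout.state()['t'],F())
cv2.imwrite('pics/c6.png',cv2.resize(p[160:290,200:370],None,fx=4,fy=4,interpolation=cv2.INTER_CUBIC)[:,:,::-1])
E
```

```text
scene stop_top 0.87 [ 0.4888 -0.3801  0.1019]
scene stop_top 0.53 [ 0.4652 -0.2016  0.08  ]
scene stop_lobe 0.8 [ 0.4573 -0.3913  0.0869]
scene stop_lobe 0.3 [ 0.3692 -0.3987 -0.0032]
scene stop_lobe 0.19 [ 0.5102 -0.2323  0.0519]
scene dog_pin 0.75 [ 0.4654 -0.2021  0.0774]
scene ring_gauge 0.68 [ 0.5099 -0.2295  0.0532]
scene ring_gauge 0.64 [ 0.3082 -0.2972 -0.0009]
scene plug_gauge 0.51 [ 0.37   -0.2608  0.0008]
scene loupe 0.7 [ 0.3685 -0.3968 -0.0038]
scene loupe 0.51 [ 6.337e-01 -6.310e-02 -5.000e-04]
top z [0.10010405 0.10265942 0.1035201 ] 38.525 [-0.15428931  0.57670031 -0.1880318 ]
```

View pics/c6.png

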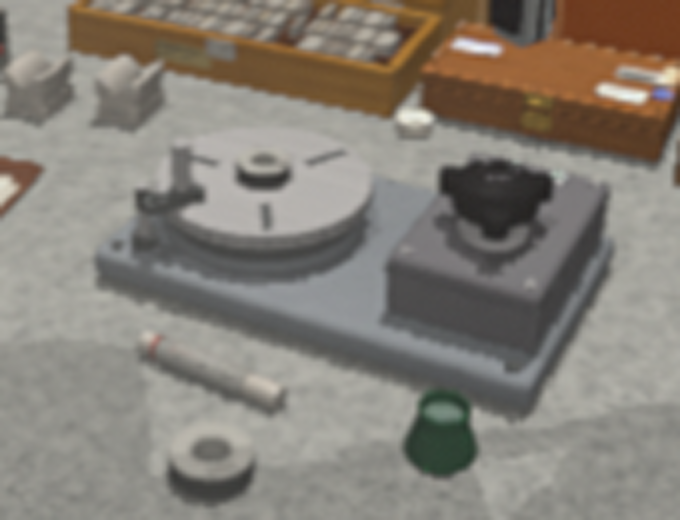

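The button is up (103 mm) with its lobe sprung back. The dog is still on the post: the pin is at image column 245 in both views. The ring is centred and the other parts are in place, so I'm handing it in.

```bash
python3 -c "
from h import *
print(order.close_job())"
```

```text
the job is handed in; nothing more can be done
None
```

I pressed the stop button until it latched, turned the table clockwise until the dog rested on the home post, then twisted the button free so it popped back up; the job is handed in, at about 39 s of the 58 s allowed.

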